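Plug the grease tray's drain with sprung tongs

ROBOT

A 7-joint arm with a two-finger parallel gripper is mounted at the origin on the work surface. World frame = base frame: x ahead of the robot, y to its left, z up, the work surface at z = 0. Lengths are in m, angles in rad, forces in N, time in s.
With the tool pointing down it reaches from about 0.425 to 1.025 m from the base axis. Payload 3.6 kg.
Tool frame: the origin (TCP) lies on the centre line of the jaws, within the pads' length; the fingertips stand 22 mm ahead of it and the grasp point (between the pads) lies 3 mm ahead of it (bot.tip_reach is the distance from the TCP to the fingertips, in m); z points along the fingers, y is the direction in which the jaws open and shut (so a half turn about z gives the same grasp; the last joint's range is limited). The gripper opens to 85 mm and grips with 20 to 120 N. Pads are 22 mm wide; open, the fingers measure 114 mm over their backs; the gripper's body (76 mm by 85 mm) begins 54 mm behind the grasp point. The pads swing forward as they close: fully open they stand 13 mm farther back than shut.
Start: joints at [1.038, 0.591, 0.048, 1.609, -0.033, 0.943, -0.034], TCP at [0.308, -0.656, 0.231] pointing down, gripper open.
Joint ranges: [-2.69, 2.69], [-0.47, 2.24], [-1.27, 1.36], [0.19, 2.51], [-1.53, 4.68], [0.08, 2.07], [-3.09, 3.09]. Speed limits (rad/s): [2.57, 2.57, 3.14, 3.14, 3.14, 3.14, 3.14].

INTERFACE

Orientations are given as a unit quaternion [w, x, y, z].
In Python, from plant import sense, viewer, bot gives the robot as it stands.
- The arm moves only by the tool servo_tool, never from a script. Its argument "moves" is a list of rows, each a list of 7 numbers: the opening, from 0 (shut) to 1 (fully open), then the shift along the world's x, y, z in mm, then the turn, a rotation vector about the world's x, y, z in rad. A call has exactly 5 rows; each row shifts and turns the pose as measured when the row begins; what a row does not reach is not made up. A row lasts 1/8 s, in which the tool goes at most 62.5 mm and 10.7 degrees, less where a joint would pass 70% of its speed; a pose out of reach is approached as far as the arm can. A call is refused whole if a number of a shift passes 62.5 or a number of a turn 0.188, either way. A call with a gripper value outside its range is refused whole. The fingers move at their own pace and stop on an object; "force" is the grip in N (left out, the last holds). Time passes only in rows, so rows that do not move let the fingers close, or fill a call up. It gives the time, the measured TCP pose, the force and the opening at its end, in the units of the state.
- sense(): the state, without advancing time (a new reading comes with each control period).
- viewer.camera(name): name is "scene" or "top" or "wrist"; returns a dict with "pixels" (384x512x3 uint8, red, green, blue), "camera_matrix" (3x3 intrinsics, pixels), "R" (3x3) and "t" (3): a world point X has camera coordinates R X + t. Camera axes: x right, y down, z forward; pixel columns grow to the right and rows downward; lengths in m; the calibration is good to about 2 mm. A picture is of the moment at which its call begins. There is no depth.
- bot.job_done(): hands the job in, once; it reports no verdict.
The state is a dict: "time": time; "joint_pos": joint angles; "qvel": joint speeds; "effort": joint torques, N m; "eef_pos": TCP position; "ee_rot": TCP orientation; "wrist_force": force on the tool from outside, world axes, zero at the start; "wrist_torque": the same for the moment, N m; "gripper_width": finger opening in m.
Only numpy, scipy, OpenCV 4.12 (cv2) and the standard library are available. Lean on these libraries where they do the work, as an engineer would, in place of code of your own. Each camera call takes 0.05 s, during which the arm holds its last target. There are 200 camera calls.

TASK

The grease tray's drain plug lies hot in the white ramekin: take the sprung tongs from the wooden caddy, squeeze them shut on the plug's red knob, and carry the plug to the drain hole in the tray without ever touching it with the fingers. Push it down with the tongs, past its stiff seat, until its flange bears on the seal ring, and press it there with about 18 N for half a second (never over 23 N). Let go of the plug, stand the tongs upright in their caddy again, and leave everything else where it is.

Things in the scene. Friction and masses are not known exactly. Their poses are not given: they have to be found in the camera images.
- tongs_grip (a point): Point on the centre line of the upright sprung steel tongs (134 mm tall, tips down), between the two black thumb pads where they are squeezed; 92 mm above the jaws' lower ends, 42 mm below the top of the bow. z up along the tongs; arms at +y and -y, closing along y. Pads 30 mm tall (15 up, 15 down), 16 mm wide; 33.5 mm over their outer faces at rest, 27 mm when the jaws hold the knob.
- tongs_tip (a point): Tongs' centre line at the jaws' lower ends, same axes. Jaws black, flat, flat-bottomed (can bear down on the plug's flange), 14 mm wide along x, 5 thick along y, 22 tall; at rest 33 mm apart, 43 mm over all. 1 mm of squeeze at the pads closes the gap 3.2 mm. The spring pushes each pad out with 10 N at rest, 12 N shut on the knob: the opening that holds the pads sets the gap.
- tongs_l (a joint): Squeeze of each tongs arm, in rad: 0 at rest (open), 0.085 when the jaws are parallel and hold the 12 mm knob, 0.134 when they meet. Both arms move alike.
- plug_knob (a point): Centre of the red knob of the steel drain plug, z up along the plug. Knob: round post 12 mm across, 22 mm tall, on a round flange 36 mm across, 4 mm thick, its top 11 mm and its underside 15 mm below this point. Below it a shank 24 mm across, 18 mm long, its foot chamfered 3 mm and 33 mm below this point. About 80 g. Stands upright in the ramekin.
- plug: The same plug; origin at the centre of its foot.
- tongs: The whole tongs, bow and both arms, 90 g; origin as tongs_tip. The arms pivot in the bow, 130 mm above the jaws' lower ends. They start standing in the caddy.
- ramekin: Loose white ceramic ramekin, 92 mm across outside, 42 mm high, walls 4 mm, open at the top; origin at the centre of its underside. 250 g.
- caddy: Fixed wooden box without lid, the tongs' stand: outside 34 (x) by 62 (y) by 62 mm high, inside 24 by 52 mm, open at the top, inner floor 6 mm above the counter; a foot plate 70 by 90 mm, 6 mm thick. Origin at the centre of its underside; the tongs stand in it with their arms spread along its y.
- tray: Fixed stainless steel grease tray, 220 mm (x) by 170 mm (y), its floor 30 mm above the counter, with a rim 20 mm higher around it and a black pull loop on its -x end. Origin at the centre of its underside.
- drain (a point): Centre of the mouth of the round drain hole, level with the tray's floor, 30 mm off the tray's middle towards the pull loop; 26 mm in diameter, z up. Around it a black seal ring, 28 mm inside and 42 mm outside, stands 0.5 to 10.5 mm proud of the floor: how far is not measured and differs each time. The plug is home when its flange bears on this ring: feel for it slowly; its rubber gives 15 N/mm.
- seat (a joint): How far the black rubber-faced seat in the drain hole is pushed down, in m. At 0 its face lies 2 mm below the hole's mouth; it slides down against about 5 N of friction and stays where it is left. So the plug's shank meets it first, and the flange lands on the seal ring about 5 to 15 mm farther down; only then does the push rise beyond about 6 N.
- press_lever (a joint): Swinging lever handle of the cast aluminium tortilla press at the back of the counter, rad from lying down; not needed.
- squeezer: Loose steel lime squeezer lying open at the back, about 200 mm long.
- turner: Loose black nylon turner lying on the left.
- oil: Loose amber oil bottle, 190 mm tall, at the back left.
- salt: Loose blue ceramic salt jar, 75 mm tall, on the left.
There are look-alikes about, which are no part of the job. Of the things like the tongs, leave any that is blue or yellow; of the rest the larger one is meant.

How it is judged:
On the way, in this order (a step that is already met when the one before it is completed fails the run):
1. the plug is lifted clear of the ramekin in the tongs (height (world z) of plug_knob above 0.1 m and contact force between plug and tongs above 0.3 N), for 0.1 s.
2. the plug is in the drain, on its seal ring, pressed down with more than 14 N by the tongs (z of plug_knob in the frame of drain below 0.028 m and horizontal distance between plug_knob and drain below 0.005 m and contact force between plug and tray above 14 N and contact force between plug and tongs above 5 N), for 0.3 s.
At the end, for the whole second after the job is handed in: The plug is in the drain hole, upright (within 0.08 rad), centred within 5 mm, pushed down past its seat (knob centre less than 28 mm above the hole's mouth); the tongs are off the plug and stand on the floor of their caddy, tips down, leaning less than 0.35 rad; plug and tongs are at rest (z of plug_knob in the frame of drain below 0.028 m and horizontal distance between plug_knob and drain below 0.005 m and angle between plug_knob's own z axis and vertical below 0.08 rad and contact force between plug and tongs below 0.05 N and horizontal distance between tongs_tip and caddy below 0.02 m and height (world z) of tongs_tip below 0.015 m and angle between tongs_grip's own z axis and vertical below 0.35 rad and linear speed of each of tongs, plug below 0.02 m/s); the robot touches nothing.
It fails at once if the robot's fingers or arm touch the plug (contact force between any of the fingers, the arm and plug above 0.3 N).
It fails at once if the tray is loaded by the plug or the tongs with more than 23 N (contact force between any of plug, tongs and tray above 23 N).
It fails at once if the ramekin is shifted by more than 30 mm or tipped (distance of ramekin from where it was at the start of the episode above 0.03 m or angle between ramekin's own z axis and vertical above 0.35 rad).
It fails at once if a bystander is disturbed (distance of any of squeezer, turner, oil, salt from where it was at the start of the episode above 0.03 m or velocity of joint press_lever above 0.4 rad/s or velocity of joint press_lever below -0.4 rad/s).
It also fails if it takes over 64 s, if anything falls off the work surface, if the arm or the gripper's body presses on something with over 40 N, if the wrist force passes 120 N, or if a joint passes its speed limit or range.

## Working session

There is one attempt and no reset: what is moved stays moved. The work goes in short steps, Python scripts to look and compute and a tool call to move; the robot and the scene stay as the last step left them, time stands still between calls to the robot, and variables do not carry over. Pictures are saved under pics/ and viewed, about 8 in all and at most 12, crops included, and the job is handed in when it is done.

Besides the shell and the picture viewer there is one more tool, called after "Request:" as name([rows], argument=value, ...), one row to a line, values as JSON. servo_tool: Moves the arm, as the interface text tells. Its arguments: {"type":"object","properties":{"moves":{"type":"array"},"force":{"type":"number"}},"required":["moves"]}

```bash
mkdir -p pics; ls
cat > h.py <<'E'
import numpy as np, cv2
from plant import sense, viewer, bot
def cam(n,save=None):
    c=viewer.camera(n); im=cv2.cvtColor(np.array(c["pixels"]),cv2.COLOR_RGB2BGR)
    if save: cv2.imwrite("pics/"+save,im)
    return im,np.array(c["camera_matrix"]),np.array(c["R"]),np.array(c["t"])
def ray(c,u,v,z):
    im,K,R,t=c; o=-R.T@t; d=R.T@np.linalg.solve(K,[u,v,1.]); return (o+d*(z-o[2])/d[2]).round(4)
def proj(c,X):
    im,K,R,t=c; p=K@(R@np.array(X)+t); return p[:2]/p[2]
def crop(c,u0,v0,u1,v1,s,name):
    cv2.imwrite("pics/"+name,cv2.resize(c[0][v0:v1,u0:u1],None,fx=s,fy=s,interpolation=cv2.INTER_CUBIC))
E
python3 - <<'E'
from h import *
a=cam("top","top.png"); b=cam("scene","scene.png")
im=np.hstack([a[0],b[0]]); 
for c in (a,b): print((-c[2].T@c[3]).round(3), c[2].round(2).tolist(), c[1][0,0])
cv2.imwrite("pics/both.png",np.vstack([cv2.resize(a[0],(400,300)),cv2.resize(b[0],(400,300))]))
print(sense())
E
```

```text
pics
[0.386 0.12  1.414] [[0.02, -1.0, -0.02], [-0.99, -0.01, -0.16], [0.16, 0.02, -0.99]] 407.3476483035063
[ 1.201 -0.449  0.872] [[0.69, 0.73, 0.0], [0.48, -0.45, -0.75], [-0.54, 0.52, -0.66]] 381.34991714791596
{'time': 0.1, 'joint_pos': array([ 1.03852717,  0.59202063,  0.04825087,  1.60969899, -0.03333145,
        0.94266925, -0.03370627]), 'qvel': array([-0.00062361, -0.00082514, -0.00137929, -0.00153967,  0.00147008,
        0.00050392, -0.00049007]), 'effort': array([ 4.14126742e-03, -5.49999440e+01,  1.55249912e+00, -1.98824555e+01,
        9.59278608e-03,  3.83489401e-03,  5.56896310e-06]), 'eef_pos': array([ 0.3077311 , -0.65563258,  0.22985683]), 'ee_rot': array([-9.65869190e-04,  9.76020227e-01,  2.17677569e-01, -2.44708861e-04]), 'wrist_force': array([0.39338484, 0.13264053, 0.72681788]), 'wrist_torque': array([0.00151869, 0.01163992, 0.01592914]), 'gripper_width': 0.08554513460278072}
```

View pics/top.png

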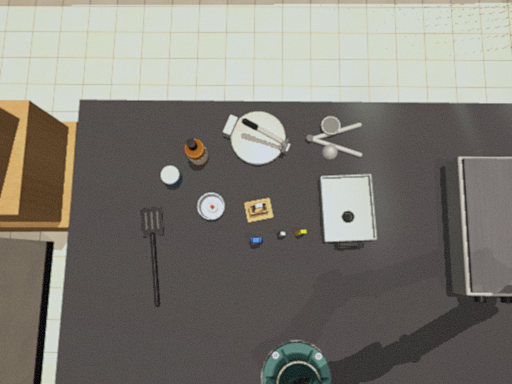

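View pics/scene.png

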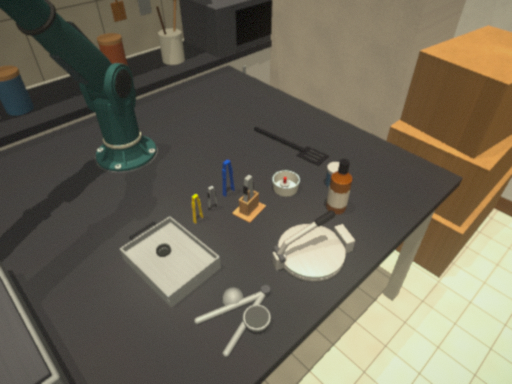

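The top view shows the caddy with tongs at (259,208), the ramekin at (211,207) and the drain at (348,216). There are four tongs-like things: blue (256,240), small grey (282,234), yellow (301,232), and the grey one in the caddy. The caddy one is meant, since it is neither blue nor yellow and is the larger grey one. I'll confirm with a crop and measure.

Run:
```python
from h import *
a=cam("top"); b=cam("scene")
A=cv2.resize(a[0][180:260,190:310],(780,520),interpolation=cv2.INTER_CUBIC)
A=cv2.resize(A,(600,400));B=cv2.resize(b[0][150:235,175:305],(300,196)); 
cv2.imwrite("pics/c1.png",np.vstack([cv2.resize(a[0][185:245,190:310],(600,300),interpolation=cv2.INTER_CUBIC),cv2.resize(b[0][150:226,170:322],(600,300),interpolation=cv2.INTER_CUBIC)]))
def blobs(c,lo,hi,roi,amin=3):
    h=cv2.cvtColor(c[0],cv2.COLOR_BGR2HSV); m=cv2.inRange(h,lo,hi); k=np.zeros_like(m); u0,v0,u1,v1=roi; k[v0:v1,u0:u1]=m[v0:v1,u0:u1]
    n,l,s,ce=cv2.connectedComponentsWithStats(k); 
    return [(s[i].tolist(),ce[i].round(2),l==i) for i in range(1,n) if s[i][4]>=amin]
for s,ce,m in blobs(a,(0,90,60),(12,255,255),(195,190,230,225),1)+blobs(a,(170,90,60),(180,255,255),(195,190,230,225),1): print("knob",s,ce,ray(a,*ce,.05))
for s,ce,m in blobs(b,(0,90,60),(12,255,255),(270,165,302,200),1)+blobs(b,(170,90,60),(180,255,255),(270,165,302,200),1): print("knob scene",s,ce,ray(b,*ce,.05))
for s,ce,m in blobs(a,(0,0,0),(180,255,60),(330,195,365,235),20): print("drain",s,ce,ray(a,*ce,.035))
for s,ce,m in blobs(b,(0,0,0),(180,255,60),(150,235,180,265),20): print("drain scene",s,ce,ray(b,*ce,.035))
for s,ce,m in blobs(a,(8,70,90),(28,255,255),(235,190,285,228),30): 
    r=cv2.minAreaRect(np.argwhere(m)[:,::-1].astype(np.float32)); print("caddy",s,ce,r,[ray(a,*p,.006) for p in cv2.boxPoints(r)],ray(a,*r[0],.006))
for s,ce,m in blobs(a,(0,0,110),(180,70,255),(195,190,230,225),60):
    print("ram",s,ce,ray(a,s[0]+s[2]/2-.5,s[1]+s[3]/2-.5,.042))
for s,ce,m in blobs(a,(0,0,110),(180,70,255),(310,165,385,250),500):
    r=cv2.minAreaRect(np.argwhere(m)[:,::-1].astype(np.float32)); print("tray",r,[ray(a,*p,.05) for p in cv2.boxPoints(r)],ray(a,*r[0],.05))
```

```text
knob [211, 205, 3, 3, 7] [211.71 206.  ] [0.5534 0.2888 0.05  ]
knob scene [283, 176, 4, 7, 23] [284.43 178.91] [0.5596 0.2831 0.05  ]
drain [343, 214, 9, 8, 43] [346.28 217.79] [ 0.5215 -0.1664  0.035 ]
caddy [243, 197, 31, 26, 528] [258.26 210.05] ((258.30767822265625, 209.53848266601562), (21.572772979736328, 27.456256866455078), 78.69007110595703) [array([0.5756, 0.1863, 0.006 ]), array([0.5958, 0.0926, 0.006 ]), array([0.522 , 0.0772, 0.006 ]), array([0.5019, 0.1701, 0.006 ])] [0.5487 0.1315 0.006 ]
ram [197, 192, 28, 28, 620] [210.43 205.46] [0.556 0.294 0.042]
tray ((348.393798828125, 207.40708923339844), (68.31503295898438, 53.281734466552734), 86.18592071533203) [array([ 0.6644, -0.0755,  0.05  ]), array([ 0.679 , -0.2557,  0.05  ]), array([ 0.4487, -0.2639,  0.05  ]), array([ 0.4343, -0.0884,  0.05  ])] [ 0.5551 -0.171   0.05  ]
```

View pics/c1.png

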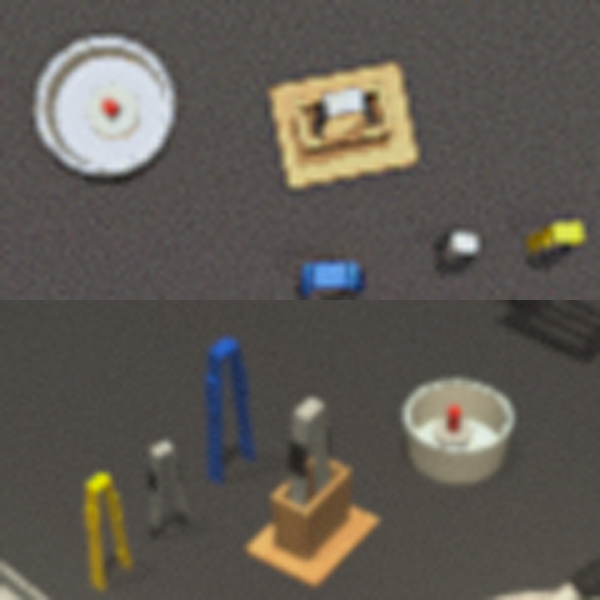

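The crop confirms it: the large grey tongs stand in the wooden caddy, while the free-standing small grey, blue and yellow ones are look-alikes. The red knob sits in the ramekin. Moving above the caddy.

Request:
servo_tool([
  [0.6,18,58,10,0,0,-0.02],
  [0.6,18,60,10,0,0,-0.02],
  [0.6,18,60,10,0,0,-0.02],
  [0.6,18,60,10,0,0,-0.02],
  [0.6,18,60,10,0,0,-0.02],
], force=40)

```text
time: 0.82
eef_pos: [0.3934, -0.3618, 0.2779]
ee_rot: [-0.0, 0.987, 0.162, -0.001]
wrist_force: [1.2, 1.2, 0.3]
gripper_width: 0.0513
```

Request:
servo_tool([
  [0.6,18,60,0,0,0,-0.02],
  [0.6,18,60,0,0,0,-0.02],
  [0.6,18,60,0,0,0,-0.02],
  [0.6,18,60,0,0,0,-0.02],
  [0.6,18,60,0,0,0,-0.02],
])

```text
time: 1.45
eef_pos: [0.4828, -0.0626, 0.2799]
ee_rot: [0.001, 0.994, 0.11, 0.001]
wrist_force: [0.6, -0.9, 0.4]
gripper_width: 0.0512
```

Request:
servo_tool([
  [0.6,18,54,0,0,0,0],
  [0.6,18,54,0,0,0,0],
  [0.6,18,50,0,0,0,0],
  [0.6,12,36,0,0,0,0],
  [0.6,0,0,0,0,0,0],
])

```text
time: 2.08
eef_pos: [0.5505, 0.1447, 0.2804]
ee_rot: [0.0, 0.993, 0.115, 0.003]
wrist_force: [-0.4, -0.3, 0.2]
gripper_width: 0.0512
```

Run:
```python
from h import *
c=cam("wrist","w1.png"); print(sense()["eef_pos"],sense()["ee_rot"],(-c[2].T@c[3]).round(3),c[2].round(2).tolist(),c[1][0,0])
for P in [(.549,.1315,.006),(.549,.1315,.098),(.549,.1315,.14),(.5534,.2888,.037)]: print(P,proj(c,P).round())
```

```text
[0.54999579 0.14239103 0.28023146] [8.12426828e-04 9.93493138e-01 1.13866731e-01 2.25659819e-03] [0.613 0.16  0.422] [[0.23, -0.97, 0.0], [-0.94, -0.22, 0.25], [-0.25, -0.06, -0.97]] 342.02960987842283
(0.549, 0.1315, 0.006) [259. 160.]
(0.549, 0.1315, 0.098) [262. 176.]
(0.549, 0.1315, 0.14) [264. 186.]
(0.5534, 0.2888, 0.037) [123. 129.]
```

View pics/w1.png

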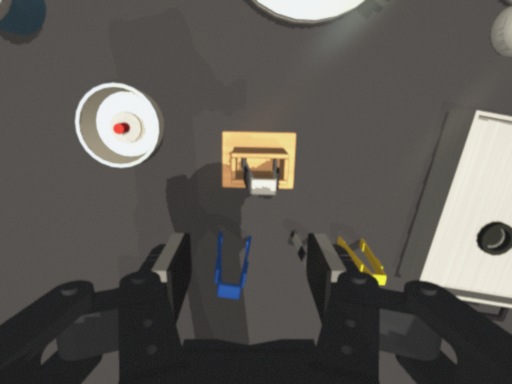

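The wrist view shows the caddy plate spanning (221–297, 132–189), the bow at (263,186), the knob at (121,128), and the drain at (495,238). I'll measure these numerically.

Run:
```python
from h import *
c=cam("wrist"); g=c[0].astype(int); hsv=cv2.cvtColor(c[0],cv2.COLOR_BGR2HSV)
def mask(lo,hi,u0,v0,u1,v1):
    m=cv2.inRange(hsv,lo,hi); k=np.zeros_like(m); k[v0:v1,u0:u1]=m[v0:v1,u0:u1]; return k
k=mask((8,70,70),(28,255,255),205,115,310,200)
r=cv2.minAreaRect(cv2.findNonZero(k)); print("plate",r); bp=[ray(c,*p,.006) for p in cv2.boxPoints(r)]; print(bp,ray(c,*r[0],.006))
k=mask((0,0,100),(180,50,255),245,170,285,200); M=cv2.findNonZero(k); r=cv2.minAreaRect(M); print("bow",r,len(M),ray(c,*r[0],.138))
k=mask((0,120,90),(10,255,255),100,110,145,150)|mask((170,120,90),(180,255,255),100,110,145,150);M=cv2.findNonZero(k).reshape(-1,2); print("knob",M.mean(0),M.min(0),M.max(0),ray(c,*M.mean(0),.042))
k=mask((0,0,110),(180,60,255),60,70,175,180);M=cv2.findNonZero(k).reshape(-1,2);e=cv2.fitEllipse(cv2.convexHull(M)); print("ram",e,ray(c,*e[0],.042))
k=mask((0,0,0),(180,255,60),470,215,512,262);
n,l,s,ce=cv2.connectedComponentsWithStats(k);i=1+s[1:,4].argmax();print("drain",s[i],ce[i],ray(c,*(s[i][:2]+s[i][2:4]/2-.5),.035))
q=sense()["ee_rot"];print("yaw",2*np.arctan2(q[2],q[1]),sense()["eef_pos"])
```

```text
plate ((256.14178466796875, 158.27830505371094), (75.21297454833984, 58.30168914794922), 0.9877604246139526)
[array([0.5038, 0.1706, 0.006 ]), array([0.5746, 0.1841, 0.006 ]), array([0.5935, 0.0958, 0.006 ]), array([0.5234, 0.0784, 0.006 ])] [0.5496 0.1324 0.006 ]
bow ((260.291748046875, 182.89492797851562), (27.504901885986328, 21.570772171020508), 4.969740867614746) 476 [0.55   0.1322 0.138 ]
knob [117.85483871 126.96774194] [111 123] [125 132] [0.5546 0.29   0.042 ]
ram ((114.7989273071289, 123.53504180908203), (83.80680847167969, 90.37893676757812), 126.06414031982422) [0.5575 0.2937 0.042 ]
drain [476 221  36  31 700] [493.27285714 235.36714286] [ 0.5264 -0.1685  0.035 ]
yaw 0.22541881062000502 [0.54972493 0.14024854 0.28010918]
```

Request:
servo_tool([
  [0.6,0,-6,-40,0,0,-0.015],
  [0.6,0,-2,-40,0,0,0],
  [0.6,0,0,-30,0,0,0],
  [0.6,0,0,-20,0,0,0],
  [0.6,0,0,0,0,0,0],
])

```text
time: 2.8
eef_pos: [0.5487, 0.1195, 0.148]
ee_rot: [0.005, 0.995, 0.097, 0.002]
wrist_force: [-0.3, 1.0, 0.7]
gripper_width: 0.0511
```

Run:
```python
from h import *
s=sense();print(s["eef_pos"],s["ee_rot"])
c=cam("wrist","w2.png")
```

```text
[0.54872458 0.11949763 0.14797864] [0.00473461 0.99526006 0.09711165 0.00207836]
```

View pics/w2.png

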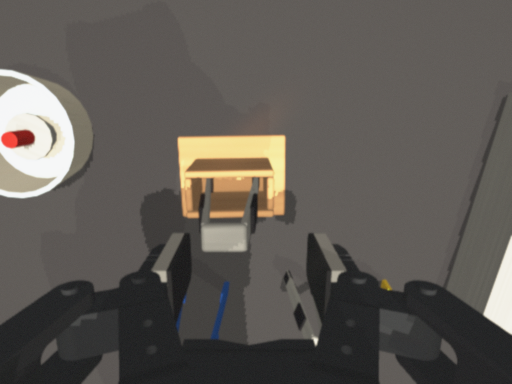

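The bow at (225,236) lies left of the jaws' midline (~250). TCP y is 0.1195 and 0.132 is needed, so I'll shift it, look at the state, then go down.

Request:
servo_tool([
  [0.6,1,12,0,0,0,0.015],
  [0.6,0,0,0,0,0,0],
  [0.6,0,0,0,0,0,0],
  [0.6,0,0,0,0,0,0],
  [0.6,0,0,0,0,0,0],
])

```text
time: 3.48
eef_pos: [0.5528, 0.1325, 0.1526]
ee_rot: [0.004, 0.994, 0.105, 0.006]
wrist_force: [0.6, -0.4, 0.1]
gripper_width: 0.0512
```

Request:
servo_tool([
  [0.6,-2,0,-20,0.007,0.013,0],
  [0.6,0,0,-18,0,0,0],
  [0.6,0,0,-10,0,0,0],
  [0.6,0,0,0,0,0,0],
  [0.6,0,0,0,0,0,0],
])

```text
time: 4.1
eef_pos: [0.5497, 0.1316, 0.1]
ee_rot: [-0.0, 0.995, 0.104, -0.002]
wrist_force: [-0.4, -0.5, 0.8]
gripper_width: 0.0514
```

Right on target. Closing to about 31 mm.

Request:
servo_tool([
  [0.45,0,0,1,0,0,0],
  [0.36,0,0,0,0,0,0],
  [0.36,0,0,0,0,0,0],
  [0.36,0,0,0,0,0,0],
  [0.36,0,0,0,0,0,0],
], force=40)

```text
time: 4.72
eef_pos: [0.5503, 0.1318, 0.1024]
ee_rot: [-0.0, 0.995, 0.104, -0.001]
wrist_force: [1.0, -0.0, -0.9]
gripper_width: 0.0313
```

Request:
servo_tool([
  [0.36,0,0,8,0,0,0],
  [0.36,0,0,8,0,0,0],
  [0.36,0,0,0,0,0,0],
  [0.36,0,0,0,0,0,0],
  [0.36,0,0,0,0,0,0],
])

```text
time: 5.35
eef_pos: [0.5505, 0.1318, 0.1199]
ee_rot: [-0.0, 0.995, 0.104, -0.0]
wrist_force: [-0.9, 0.4, -1.4]
gripper_width: 0.031
```

Request:
servo_tool([
  [0.36,0,0,35,0,0,0],
  [0.36,0,0,35,0,0,0],
  [0.36,1,40,10,0,0,0],
  [0.36,1,50,0,0,0,0],
  [0.36,1,30,0,0,0,0],
])

```text
time: 5.98
eef_pos: [0.5527, 0.2499, 0.2012]
ee_rot: [0.001, 0.995, 0.1, -0.002]
wrist_force: [0.0, -0.4, -0.1]
gripper_width: 0.0309
```

Request:
servo_tool([
  [0.36,0,8,0,0,0,0],
  [0.36,0,0,0,0,0,0],
  [0.36,0,0,0,0,0,0],
  [0.36,0,0,0,0,0,0],
  [0.36,0,0,0,0,0,0],
])

```text
time: 6.6
eef_pos: [0.552, 0.2547, 0.1999]
ee_rot: [0.002, 0.995, 0.099, -0.003]
wrist_force: [0.7, -0.8, -0.2]
gripper_width: 0.031
```

Run:
```python
from h import *
s=sense();print(s["eef_pos"],s["ee_rot"])
c=cam("wrist"); d=cam("scene"); cv2.imwrite("pics/w3.png",np.hstack([c[0][:,60:460],cv2.resize(d[0][80:230,200:356],(400,384))]))
for n,cc in (("w",c),("s",d)): 
    h=cv2.cvtColor(cc[0],cv2.COLOR_BGR2HSV); m=cv2.inRange(h,(0,130,70),(8,255,255))|cv2.inRange(h,(172,130,70),(180,255,255))
    k,l,st,ce=cv2.connectedComponentsWithStats(m); print(n,[(x.tolist(),y.round(1),ray(cc,*y,.042)) for x,y in zip(st[1:],ce[1:]) if 15<x[4]<3000])
```

```text
[0.55204227 0.25471379 0.19992261] [ 0.00241829  0.99506249  0.09916018 -0.00347171]
w [([202, 157, 13, 15, 153], array([208.2, 163.9]), array([0.5544, 0.2914, 0.042 ]))]
s [([283, 177, 4, 6, 17], array([284.6, 179.1]), array([0.5545, 0.2898, 0.042 ]))]
```

View pics/w3.png

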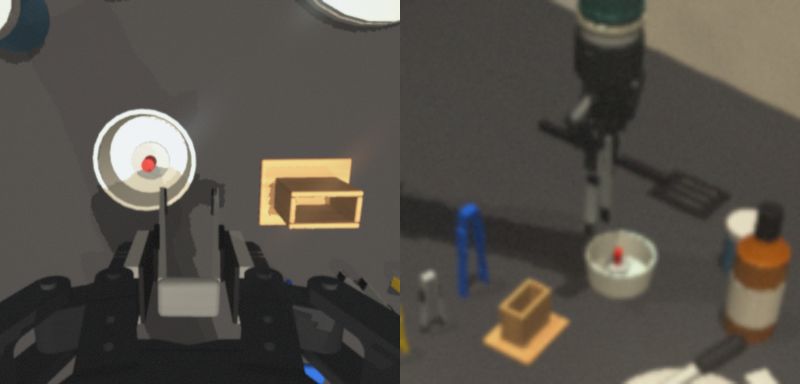

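Both views put the knob at (0.5545, 0.290), seen at wrist (208,164). The tongs hang straight with their jaws open. Going over the knob.

Request:
servo_tool([
  [0.36,1,15,0,0.005,-0.006,0],
  [0.36,1,12,0,0,0,0],
  [0.36,0,6,-10,0,0,0],
  [0.36,0,0,-12,0,0,0],
  [0.36,0,0,0,0,0,0],
])

```text
time: 7.32
eef_pos: [0.5535, 0.2916, 0.176]
ee_rot: [-0.0, 0.995, 0.1, -0.0]
wrist_force: [0.5, 0.3, -0.5]
gripper_width: 0.0309
```

Run:
```python
from h import *
s=sense();print(s["eef_pos"],s["ee_rot"])
c=cam("wrist"); d=cam("scene"); crop(c,150,60,350,260,3,"w4.png")
p=s["eef_pos"]; print(proj(c,[p[0],p[1],p[2]-.096]),proj(c,[.5545,.290,.042]))
for n,cc in (("w",c),("s",d)): 
    h=cv2.cvtColor(cc[0],cv2.COLOR_BGR2HSV); m=cv2.inRange(h,(0,130,70),(8,255,255))|cv2.inRange(h,(172,130,70),(180,255,255))
    k,l,st,ce=cv2.connectedComponentsWithStats(m); print(n,[(x.tolist(),y.round(1),ray(cc,*y,.042)) for x,y in zip(st[1:],ce[1:]) if 15<x[4]<3000])
```

```text
[0.5534955  0.29161901 0.17597159] [-3.23858998e-04  9.94964127e-01  1.00230664e-01 -3.09834493e-04]
[249.28323939 193.93219767] [251.34758189 180.91703456]
w [([243, 172, 14, 17, 190], array([249.5, 180.4]), array([0.5546, 0.2916, 0.042 ]))]
s [([283, 177, 4, 6, 16], array([284.7, 179.1]), array([0.5547, 0.29  , 0.042 ]))]
```

View pics/w4.png

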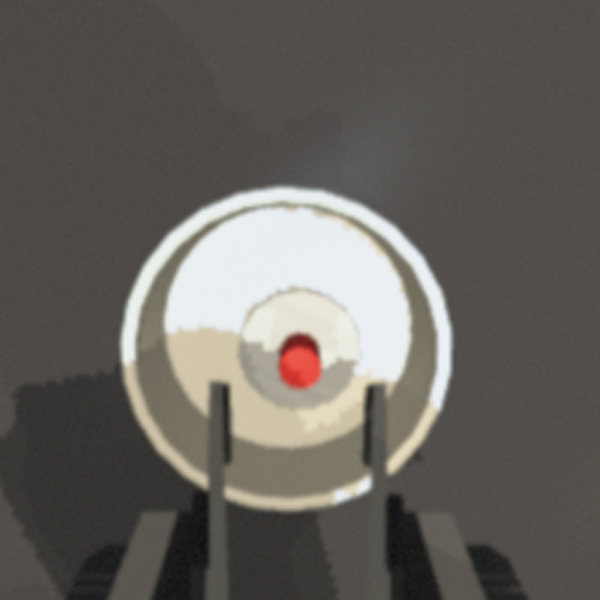

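Knob (250,180) lies midway between the jaws (mid u≈249). Going down, aiming for the tips about 3 mm above the flange.

Request:
servo_tool([
  [0.36,1,0,-16,0,0,0],
  [0.36,0,0,-16,0,0,0],
  [0.36,0,0,-10,0,0,0],
  [0.36,0,0,0,0,0,0],
  [0.36,0,0,0,0,0,0],
])

```text
time: 8.05
eef_pos: [0.5555, 0.2906, 0.1318]
ee_rot: [-0.0, 0.995, 0.099, 0.0]
wrist_force: [0.9, 0.4, -1.2]
gripper_width: 0.0307
```

Request:
servo_tool([
  [0.36,-1,0,-5,0,0,0],
  [0.36,0,0,0,0,0,0],
  [0.36,0,0,0,0,0,0],
  [0.36,0,0,0,0,0,0],
  [0.36,0,0,0,0,0,0],
])

```text
time: 8.68
eef_pos: [0.5553, 0.2912, 0.1278]
ee_rot: [-0.001, 0.995, 0.099, 0.002]
wrist_force: [0.7, -0.1, -1.3]
gripper_width: 0.0312
```

Run:
```python
from h import *
s=sense();print(s["eef_pos"],s["wrist_force"])
c=cam("wrist"); d=cam("scene"); cv2.imwrite("pics/w5.png",np.hstack([cv2.resize(c[0][100:300,150:350],(400,400),interpolation=2),cv2.resize(d[0][140:210,250:320],(400,400),interpolation=2)]))
```

```text
[0.55528057 0.29122836 0.12781332] [ 0.70114778 -0.05639541 -1.26858603]
```

View pics/w5.png

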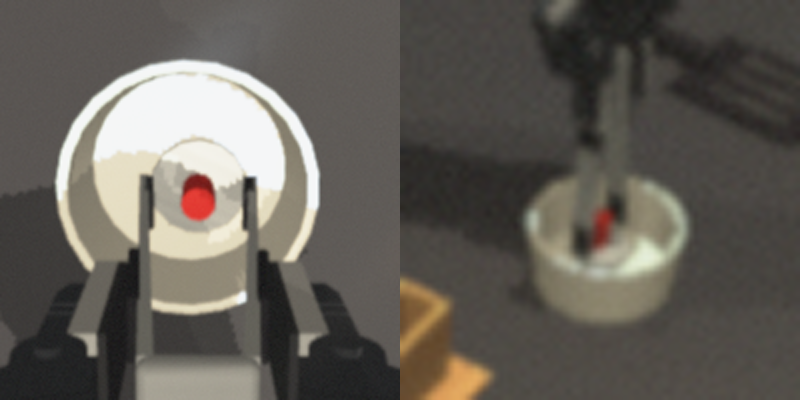

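The knob stands between the two jaws, whose bottoms are just above the flange. Squeezing shut.

Request:
servo_tool([
  [0.32,0,0,0,0,0,0],
  [0.28,0,0,0,0,0,0],
  [0.24,0,0,0,0,0,0],
  [0.24,0,0,0,0,0,0],
  [0.24,0,0,0,0,0,0],
], force=60)

```text
time: 9.4
eef_pos: [0.5553, 0.2912, 0.1279]
ee_rot: [-0.001, 0.995, 0.099, 0.002]
wrist_force: [0.9, 0.4, 0.2]
gripper_width: 0.0243
```

Request:
servo_tool([
  [0.24,0,0,8,0,0,0],
  [0.24,0,0,12,0,0,0],
  [0.24,0,0,12,0,0,0],
  [0.24,0,0,0,0,0,0],
  [0.24,0,0,0,0,0,0],
])

```text
time: 10.02
eef_pos: [0.5552, 0.2911, 0.1626]
ee_rot: [-0.001, 0.995, 0.099, 0.002]
wrist_force: [0.1, -0.4, -1.8]
gripper_width: 0.0244
```

Force −1.8 N matches tongs plus plug, so it is lifted. Raising and carrying toward the drain.

Request:
servo_tool([
  [0.24,0,0,25,0,0,0],
  [0.24,0,0,25,0,0,0],
  [0.24,0,0,25,0,0,0],
  [0.24,0,0,20,0,0,0],
  [0.24,0,-15,5,0,0,0],
])

```text
time: 10.65
eef_pos: [0.5526, 0.2758, 0.2624]
ee_rot: [-0.0, 0.995, 0.101, -0.001]
wrist_force: [0.5, 0.3, -1.5]
gripper_width: 0.0244
```

Request:
servo_tool([
  [0.24,0,-30,0,0,0,0],
  [0.24,0,-40,0,0,0,0],
  [0.24,0,-40,0,0,0,0],
  [0.24,0,-40,0,0,0,0],
  [0.24,0,-40,0,0,0,0],
])

```text
time: 11.28
eef_pos: [0.5482, 0.0759, 0.2578]
ee_rot: [0.002, 0.995, 0.101, -0.005]
wrist_force: [0.4, -0.5, -2.0]
gripper_width: 0.0246
```

Request:
servo_tool([
  [0.24,-6,-40,0,0,0,0],
  [0.24,-6,-40,0,0,0,0],
  [0.24,-6,-40,0,0,0,0],
  [0.24,-4,-25,0,0,0,0],
  [0.24,0,-15,0,0,0,0],
])

```text
time: 11.9
eef_pos: [0.5177, -0.0989, 0.2526]
ee_rot: [0.003, 0.995, 0.096, -0.011]
wrist_force: [-0.3, 0.6, -1.5]
gripper_width: 0.0245
```

Request:
servo_tool([
  [0.24,5,-15,0,0.008,-0.02,0],
  [0.24,0,-5,0,0,0,0],
  [0.24,0,0,0,0,0,0],
  [0.24,0,0,0,0,0,0],
  [0.24,0,0,0,0,0,0],
])

```text
time: 12.52
eef_pos: [0.5213, -0.1184, 0.2508]
ee_rot: [-0.001, 0.995, 0.097, -0.003]
wrist_force: [-0.0, -0.8, -2.5]
gripper_width: 0.0243
```

Run:
```python
from h import *
s=sense();print(s["eef_pos"],s["ee_rot"])
c=cam("wrist"); d=cam("scene"); t=cam("top")
print([proj(x,[.526,-.168,.035]).round() for x in (c,d,t)])
cv2.imwrite("pics/w6.png",np.hstack([c[0][:,100:500],cv2.resize(d[0][120:300,100:280],(384,384),interpolation=2)]))
```

```text
[ 0.52128782 -0.11843179  0.2508225 ] [-9.34131098e-04  9.95315686e-01  9.66393722e-02 -2.57773453e-03]
[array([296., 167.]), array([164., 249.]), array([347., 216.])]
```

View pics/w6.png

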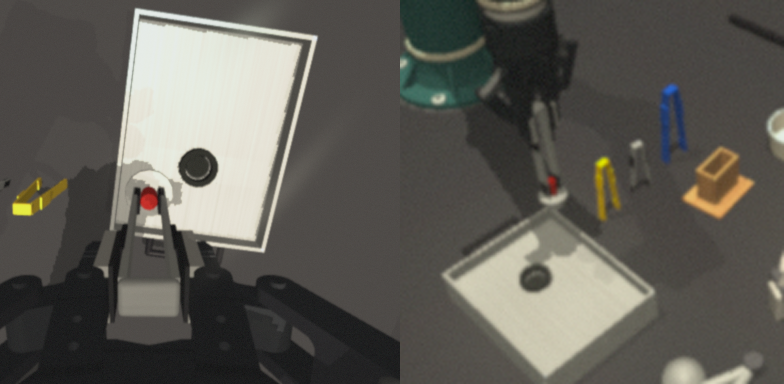

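The plug is held upright with its flange at wrist (249,187). The drain ring is at (298,167) and in the clear. Measuring both.

```bash
cat > m.py <<'E'
from h import *
def ring(c,u,v,r,thr=60):
    g=cv2.cvtColor(c[0],cv2.COLOR_BGR2GRAY); u,v=int(u),int(v); k=np.zeros_like(g); k[v-r:v+r,u-r:u+r]=(g<thr)[v-r:v+r,u-r:u+r]
    n,l,s,ce=cv2.connectedComponentsWithStats(k); i=1+s[1:,4].argmax()
    h=cv2.convexHull(np.argwhere(l==i)[:,::-1].astype(np.float32)); return cv2.fitEllipse(h)
def los(c,u,v):
    im,K,R,t=c; d=R.T@np.linalg.solve(K,[u,v,1.]); return -R.T@t,d/np.linalg.norm(d)
E
python3 - <<'E'
from m import *
s=sense();p=s["eef_pos"];print(p)
c=cam("wrist"); d=cam("scene"); t=cam("top")
A=np.zeros((3,3));b=np.zeros(3)
for n,x,r,w in (("w",c,28,1),("s",d,13,.3),("t",t,9,.3)):
    e=ring(x,*proj(x,[.526,-.168,.035]),r); print(n,e,[ray(x,*e[0],z) for z in (.030,.035,.040)])
    o,q=los(x,*e[0]); P=(np.eye(3)-np.outer(q,q))*w; A+=P;b+=P@o
print("tri",np.linalg.solve(A,b).round(4))
h=cv2.cvtColor(c[0],cv2.COLOR_BGR2HSV); m=cv2.inRange(h,(0,130,70),(8,255,255))|cv2.inRange(h,(172,130,70),(180,255,255))
k,l,st,ce=cv2.connectedComponentsWithStats(m); i=1+st[1:,4].argmax(); print("knob",st[i],ce[i],ray(c,*ce[i],p[2]-.083))
# flange bright disc against tray is hard; tray corners
E
```

```text
[ 0.52128389 -0.11882568  0.25091658]
w ((297.3825988769531, 167.01101684570312), (36.05394744873047, 36.7795524597168), 85.34634399414062) [array([ 0.5259, -0.1706,  0.03  ]), array([ 0.5267, -0.1697,  0.035 ]), array([ 0.5275, -0.1688,  0.04  ])]Traceback (most recent call last):
  File "<stdin>", line 6, in <module>
  File "m.py", line 5, in ring
    h=cv2.convexHull(np.argwhere(l==i)[:,::-1].astype(np.float32)); return cv2.fitEllipse(h)
                                                                           ~~~~~~~~~~~~~~^^^
cv2.error: OpenCV(4.12.0) /io/opencv/modules/imgproc/src/shapedescr.cpp:361: error: (-201:Incorrect size of input array) There should be at least 5 points to fit the ellipse in function 'fitEllipseNoDirect'
```

Run:
```python
from m import *
s=sense();p=s["eef_pos"]
c=cam("wrist"); d=cam("scene"); t=cam("top")
for n,x,r,th in (("s",d,13,85),("t",t,9,100)):
    try:
        e=ring(x,*proj(x,[.526,-.168,.035]),r,th); print(n,e,[ray(x,*e[0],z) for z in (.030,.035,.040)])
    except Exception as ex: print(n,"fail")
h=cv2.cvtColor(c[0],cv2.COLOR_BGR2HSV); m=cv2.inRange(h,(0,130,70),(8,255,255))|cv2.inRange(h,(172,130,70),(180,255,255))
k,l,st,ce=cv2.connectedComponentsWithStats(m); i=1+st[1:,4].argmax(); print("knob",st[i],ce[i],ray(c,*ce[i],p[2]-.083), p)
```

```text
s ((162.9065399169922, 249.89486694335938), (11.466782569885254, 13.211185455322266), 64.90320587158203) [array([ 0.5227, -0.1705,  0.03  ]), array([ 0.5267, -0.1722,  0.035 ]), array([ 0.5307, -0.1738,  0.04  ])]
t ((344.58404541015625, 213.27296447753906), (15.113741874694824, 20.366138458251953), 113.95252990722656) [array([ 0.5373, -0.162 ,  0.03  ]), array([ 0.5368, -0.161 ,  0.035 ]), array([ 0.5362, -0.1599,  0.04  ])]
knob [240 187  18  23 322] [248.43478261 198.45652174] [ 0.5211 -0.1186  0.1679] [ 0.52120929 -0.11929866  0.25090682]
```

Request:
servo_tool([
  [0.24,2,-20,0,0.002,-0.005,0],
  [0.24,2,-18,0,0,0,0],
  [0.24,1,-10,-10,0,0,0],
  [0.24,0,0,-20,0,0,0],
  [0.24,0,0,-10,0,0,0],
])

```text
time: 13.6
eef_pos: [0.5269, -0.1698, 0.2096]
ee_rot: [-0.001, 0.995, 0.096, 0.001]
wrist_force: [0.2, -0.1, -1.9]
gripper_width: 0.0245
```

Request:
servo_tool([
  [0.24,0,0,0,0,0,0],
  [0.24,0,0,0,0,0,0],
  [0.24,0,0,0,0,0,0],
  [0.24,0,0,0,0,0,0],
  [0.24,0,0,0,0,0,0],
])

```text
time: 14.22
eef_pos: [0.5275, -0.1692, 0.21]
ee_rot: [-0.002, 0.995, 0.096, 0.001]
wrist_force: [0.1, 0.5, -1.3]
gripper_width: 0.0247
```

Request:
servo_tool([
  [0.24,-0.5,-0.5,-12,0,0,0],
  [0.24,0,0,-12,0,0,0],
  [0.24,0,0,0,0,0,0],
  [0.24,0,0,0,0,0,0],
  [0.24,0,0,0,0,0,0],
])

```text
time: 14.85
eef_pos: [0.5266, -0.1696, 0.1838]
ee_rot: [-0.002, 0.995, 0.096, 0.001]
wrist_force: [0.3, -0.2, -1.7]
gripper_width: 0.0243
```

Run:
```python
from h import *
s=sense();print(s["eef_pos"],s["ee_rot"])
c=cam("wrist"); d=cam("scene")
cv2.imwrite("pics/w7.png",np.hstack([cv2.resize(c[0][80:280,150:350],(400,400),interpolation=2),cv2.resize(d[0][200:270,130:200],(400,400),interpolation=2)]))
p=s["eef_pos"];print(proj(c,[.5267,-.1697,.035]),proj(c,[p[0],p[1],p[2]-.098]),proj(d,[.5267,-.1697,.035]),proj(d,[p[0],p[1],p[2]-.098]))
```

```text
[ 0.526637   -0.16961171  0.18381366] [-1.74617906e-03  9.95363701e-01  9.61636470e-02  7.79115196e-04]
[249.7171021  178.06721435] [249.62980345 193.49159292] [163.66602159 249.41705081] [160.64663006 237.3571992 ]
```

View pics/w7.png

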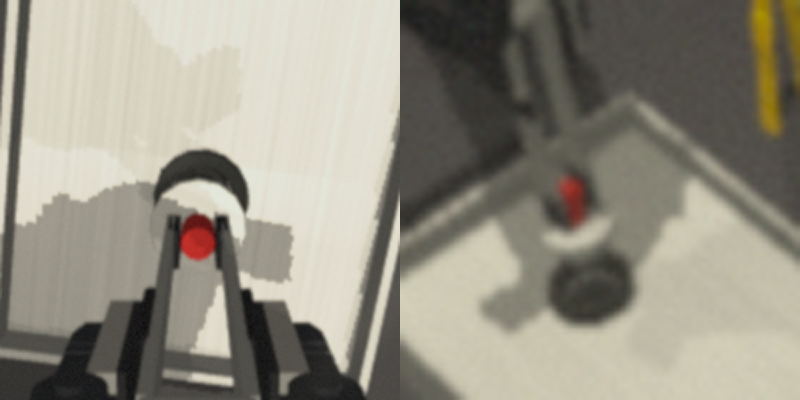

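The ring centre is about 1 px right of the plug axis, so I'll shift −0.8 mm in y; x agrees. Descending.

Request:
servo_tool([
  [0.24,0,-0.8,-6,-0.003,0.002,0],
  [0.24,0,0,-6,0,0,0],
  [0.24,0,0,-5,0,0,0],
  [0.24,0,0,-3,0,0,0],
  [0.24,0,0,0,0,0,0],
])

```text
time: 15.58
eef_pos: [0.5269, -0.1705, 0.1626]
ee_rot: [-0.0, 0.995, 0.096, -0.0]
wrist_force: [0.3, -0.5, -2.3]
gripper_width: 0.0245
```

Request:
servo_tool([
  [0.24,0,0,-2,0,0,0],
  [0.24,0,0,-2,0,0,0],
  [0.24,0,0,-2,0,0,0],
  [0.24,0,0,-1,0,0,0],
  [0.24,0,0,0,0,0,0],
])

```text
time: 16.2
eef_pos: [0.5272, -0.1706, 0.1555]
ee_rot: [-0.0, 0.995, 0.096, 0.0]
wrist_force: [0.0, 0.2, -1.3]
gripper_width: 0.0244
```

Request:
servo_tool([
  [0.24,0,0,-1.5,0,0,0],
  [0.24,0,0,-1.5,0,0,0],
  [0.24,0,0,-1,0,0,0],
  [0.24,0,0,-1,0,0,0],
  [0.24,0,0,-1,0,0,0],
])

```text
time: 16.82
eef_pos: [0.5277, -0.1707, 0.1497]
ee_rot: [0.0, 0.995, 0.096, 0.001]
wrist_force: [0.1, 0.5, 2.8]
gripper_width: 0.0244
```

Force has risen by about 4.5 N, so that is the seat, now sliding. Continuing slowly.

Request:
servo_tool([
  [0.24,0,0,-1,0,0,0],
  [0.24,0,0,-1,0,0,0],
  [0.24,0,0,-0.7,0,0,0],
  [0.24,0,0,-0.5,0,0,0],
  [0.24,0,0,-0.5,0,0,0],
])

```text
time: 17.45
eef_pos: [0.5282, -0.1707, 0.1469]
ee_rot: [0.0, 0.995, 0.096, 0.001]
wrist_force: [-0.2, -0.4, 3.6]
gripper_width: 0.0242
```

Request:
servo_tool([
  [0.24,-0.4,0,-1,0,0,0],
  [0.24,0,0,-0.7,0,0,0],
  [0.24,-0.2,0,-0.7,0,0,0],
  [0.24,0,0,-0.7,0,0,0],
  [0.24,0,0,-0.5,0,0,0],
])

```text
time: 18.08
eef_pos: [0.5284, -0.1707, 0.1442]
ee_rot: [0.0, 0.995, 0.096, 0.002]
wrist_force: [-1.0, 1.2, 6.8]
gripper_width: 0.0247
```

Request:
servo_tool([
  [0.24,0,0,-0.5,0,0,0],
  [0.24,0,0,-0.5,0,0,0],
  [0.24,0,0,-0.5,0,0,0],
  [0.24,0,0,-0.5,0,0,0],
  [0.24,0,0,-0.5,0,0,0],
])

```text
time: 18.7
eef_pos: [0.5287, -0.1707, 0.1442]
ee_rot: [0.001, 0.995, 0.096, 0.002]
wrist_force: [-2.2, 0.7, 7.4]
gripper_width: 0.0245
```

Request:
servo_tool([
  [0.24,-0.3,0,-0.7,0,0,0],
  [0.24,-0.3,0,-0.7,0,0,0],
  [0.24,-0.2,0,-0.8,0,0,0],
  [0.24,-0.2,0,-0.8,0,0,0],
  [0.24,-0.2,0,-0.8,0,0,0],
])

```text
time: 19.32
eef_pos: [0.5287, -0.1706, 0.1437]
ee_rot: [0.001, 0.995, 0.096, 0.003]
wrist_force: [-1.8, 1.5, 9.1]
gripper_width: 0.024
```

Request:
servo_tool([
  [0.24,-0.2,0,-1,0,0.004,0],
  [0.24,-0.2,0,-1,0,0.002,0],
  [0.24,-0.2,0,-1.1,0,0.002,0],
  [0.24,-0.2,0,-1.1,0,0.002,0],
  [0.24,-0.2,0,-1.1,0,0.002,0],
])

```text
time: 19.95
eef_pos: [0.5299, -0.1705, 0.1423]
ee_rot: [0.001, 0.995, 0.096, -0.001]
wrist_force: [-1.1, 0.5, 7.2]
gripper_width: 0.0245
```

Run:
```python
from h import *
s=sense();p=s["eef_pos"];print(p)
c=cam("wrist","w8.png")
h=cv2.cvtColor(c[0],cv2.COLOR_BGR2HSV); m=cv2.inRange(h,(0,130,70),(8,255,255))|cv2.inRange(h,(172,130,70),(180,255,255))
k,l,st,ce=cv2.connectedComponentsWithStats(m); i=1+st[1:,4].argmax(); print("knob",st[i],ce[i])
for z in (.083,.086,.089,.092): print(z,proj(c,[p[0],p[1],p[2]-z]).round(1), ray(c,*ce[i],p[2]-z))
```

```text
[ 0.52985577 -0.17051972  0.14227389]
knob [239 191  19  23 327] [247.76452599 202.3058104 ]
0.083 [249.1 198.8] [ 0.5272 -0.1701  0.0593]
0.086 [249.1 197.6] [ 0.5263 -0.1703  0.0563]
0.089 [249.1 196.4] [ 0.5255 -0.1704  0.0533]
0.092 [249.1 195.3] [ 0.5246 -0.1706  0.0503]
```

The knob is at x≈0.527, in the hole's axis, but the TCP has drifted to 0.530. I'll bring the TCP back in x at light pressure.

Request:
servo_tool([
  [0.24,-1,0,-0.2,0,0,0],
  [0.24,-1,0,-0.2,0,0,0],
  [0.24,-0.8,0,-0.2,0,0,0],
  [0.24,-0.5,0,-0.2,0,0,0],
  [0.24,-0.5,0,-0.2,0,0,0],
])

```text
time: 20.62
eef_pos: [0.5282, -0.1705, 0.1423]
ee_rot: [0.001, 0.995, 0.096, 0.001]
wrist_force: [-0.3, 0.3, 5.1]
gripper_width: 0.0243
```

Now down a bit more while holding x.

Request:
servo_tool([
  [0.24,-0.8,0,-0.8,0,0.001,0],
  [0.24,-0.7,0,-1,0,0.001,0],
  [0.24,-0.6,0,-1,0,0.001,0],
  [0.24,-0.6,0,-1,0,0.001,0],
  [0.24,-0.6,0,-1,0,0.001,0],
])

```text
time: 21.25
eef_pos: [0.5283, -0.1706, 0.1405]
ee_rot: [0.002, 0.995, 0.096, 0.002]
wrist_force: [-0.9, 1.0, 8.7]
gripper_width: 0.0241
```

Request:
servo_tool([
  [0.24,-0.8,0,-1,-0.002,0.002,0],
  [0.24,-0.7,0,-1,0,0.001,0],
  [0.24,-0.7,0,-1,0,0.001,0],
  [0.24,-0.7,0,-1,0,0.001,0],
  [0.24,-0.7,0,-1,0,0.001,0],
])

```text
time: 21.88
eef_pos: [0.5285, -0.1704, 0.1395]
ee_rot: [0.003, 0.995, 0.096, 0.003]
wrist_force: [-1.0, 0.9, 10.7]
gripper_width: 0.0247
```

Run:
```python
from h import *
s=sense();p=s["eef_pos"];print(p,s["wrist_force"])
c=cam("wrist"); d=cam("scene")
cv2.imwrite("pics/w9.png",np.hstack([cv2.resize(c[0][100:280,160:340],(400,400),interpolation=2),cv2.resize(d[0][200:270,130:200],(400,400),interpolation=2)]))
h=cv2.cvtColor(c[0],cv2.COLOR_BGR2HSV); m=cv2.inRange(h,(0,130,70),(8,255,255))|cv2.inRange(h,(172,130,70),(180,255,255))
k,l,st,ce=cv2.connectedComponentsWithStats(m); i=1+st[1:,4].argmax(); print("knob",st[i],ce[i],ray(c,*ce[i],p[2]-.083))
h=cv2.cvtColor(d[0],cv2.COLOR_BGR2HSV); m=cv2.inRange(h,(0,130,70),(8,255,255))|cv2.inRange(h,(172,130,70),(180,255,255));m[:,:140]=0;m[:,190:]=0
print("scene knob",cv2.moments(m,True)["m10"]/max(1,m.sum()/255),cv2.boundingRect(m),[proj(d,[.527,-.1705,z]).round(1) for z in (.05,.055,.06,.065,.07)])
```

```text
[ 0.52853531 -0.17038475  0.13950449] [-0.99458124  0.90895044 10.70546211]
knob [239 191  19  23 332] [247.74096386 202.52108434] [ 0.5264 -0.1703  0.0565]
scene knob 162.11764705882354 (161, 241, 3, 7) [array([162.6, 246.2]), array([162.3, 245. ]), array([162. , 243.8]), array([161.7, 242.6]), array([161.4, 241.4])]
```

View pics/w9.png

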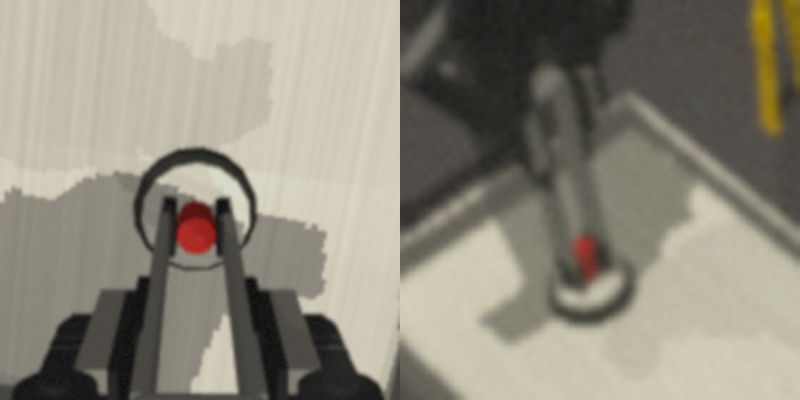

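The flange sits just within/over the ring, centred (wrist ring centre u≈247.5 matches the knob at 247.7). Pressing on gradually.

Request:
servo_tool([
  [0.24,-0.8,0,-1.1,-0.003,0.003,0],
  [0.24,-0.7,0,-1.2,-0.002,0.002,0],
  [0.24,-0.7,0,-1.2,0,0.001,0],
  [0.24,-0.7,0,-1.2,0,0.001,0],
  [0.24,-0.7,0,-1.2,0,0.001,0],
])

```text
time: 22.6
eef_pos: [0.5289, -0.17, 0.1394]
ee_rot: [0.006, 0.995, 0.096, 0.002]
wrist_force: [-1.6, 0.6, 12.9]
gripper_width: 0.025
```

Stiff contact now, with motion stopped. Raising the push to about 16 N at the wrist (plus ~1.7 N of weight).

Request:
servo_tool([
  [0.24,-0.7,0,-1.3,0.004,0.002,0],
  [0.24,-0.7,0,-1.4,0.002,0.002,0],
  [0.24,-0.7,0,-1.4,0.001,0.001,0],
  [0.24,-0.7,0,-1.5,0.001,0.001,0],
  [0.24,-0.7,0,-1.5,0,0.001,0],
])

```text
time: 23.22
eef_pos: [0.5293, -0.1704, 0.1392]
ee_rot: [0.002, 0.995, 0.096, 0.003]
wrist_force: [-3.1, 1.2, 15.1]
gripper_width: 0.0249
```

Request:
servo_tool([
  [0.24,-1,0,-1.6,0.002,0.003,0],
  [0.24,-1,0,-1.7,0.001,0.002,0],
  [0.24,-1,0,-1.7,0.001,0.002,0],
  [0.24,-1,0,-1.7,0.001,0.002,0],
  [0.24,-1,0,-1.7,0.001,0.002,0],
])

```text
time: 23.85
eef_pos: [0.5293, -0.1708, 0.1391]
ee_rot: [0.0, 0.995, 0.096, 0.003]
wrist_force: [-2.5, 1.0, 14.9]
gripper_width: 0.0247
```

Request:
servo_tool([
  [0.24,-1,0,-1.8,0,0.003,0],
  [0.24,-1,0,-1.9,0,0.002,0],
  [0.24,-1,0,-1.9,0,0.002,0],
  [0.24,-1,0,-2,0,0.002,0],
  [0.24,-1,0,-2,0,0.002,0],
])

```text
time: 24.48
eef_pos: [0.5298, -0.1707, 0.1389]
ee_rot: [0.001, 0.995, 0.095, 0.002]
wrist_force: [-1.8, 1.3, 18.5]
gripper_width: 0.0247
```

Request:
servo_tool([
  [0.24,-1,0,-1.9,0,0.002,0],
  [0.24,-1,0,-1.9,0,0.002,0],
  [0.24,-1,0,-1.9,0,0.002,0],
  [0.24,-1,0,-1.9,0,0.002,0],
  [0.24,-1,0,-1.9,0,0.002,0],
])

```text
time: 25.1
eef_pos: [0.5297, -0.1706, 0.1389]
ee_rot: [0.001, 0.995, 0.095, 0.002]
wrist_force: [-2.2, 1.7, 16.7]
gripper_width: 0.0246
```

Request:
servo_tool([
  [0.24,-1,0,-2,0,0.002,0],
  [0.24,-1,0,-2,0,0.002,0],
  [0.24,-1,0,-2,0,0.002,0],
  [0.24,-1,0,-2,0,0.002,0],
  [0.24,-1,0,-2,0,0.002,0],
])

```text
time: 25.72
eef_pos: [0.5297, -0.1706, 0.1389]
ee_rot: [0.002, 0.995, 0.095, 0.002]
wrist_force: [-2.8, 1.5, 18.3]
gripper_width: 0.0247
```

Request:
servo_tool([
  [0.24,-1,0,-2,0,0.002,0],
  [0.24,-1,0,-2,0,0.002,0],
  [0.24,-1,0,-2,0,0.002,0],
  [0.24,-1,0,-2,0,0.002,0],
  [0.24,-1,0,-2,0,0.002,0],
])

```text
time: 26.35
eef_pos: [0.5299, -0.1704, 0.1389]
ee_rot: [0.003, 0.995, 0.095, 0.001]
wrist_force: [-2.8, 1.2, 17.8]
gripper_width: 0.0245
```

Held around 18 N for over 1.2 s with no further travel. Relaxing, opening the jaws, then lifting.

Request:
servo_tool([
  [0.24,-1.5,0,-0.5,-0.002,0.001,0],
  [0.24,-1,0,0,-0.002,0.001,0],
  [0.28,0,0,0,0,0,0],
  [0.32,0,0,0,0,0,0],
  [0.36,0,0,0,0,0,0],
])

```text
time: 26.98
eef_pos: [0.5282, -0.1716, 0.1394]
ee_rot: [0.005, 0.996, 0.095, 0.001]
wrist_force: [0.4, -2.1, 2.8]
gripper_width: 0.031
```

Request:
servo_tool([
  [0.36,0,0,0,0,0,0],
  [0.36,0,0,1,0,0,0],
  [0.36,0,0,2,0,0,0],
  [0.36,0,0,3,0,0,0],
  [0.36,0,0,0,0,0,0],
])

```text
time: 27.6
eef_pos: [0.5258, -0.1705, 0.1439]
ee_rot: [0.004, 0.996, 0.094, -0.001]
wrist_force: [0.4, -0.0, -1.8]
gripper_width: 0.0307
```

Request:
servo_tool([
  [0.36,0,0,8,0.004,0,0],
  [0.36,0,0,10,0.004,0,0],
  [0.36,0,0,15,0,0,0],
  [0.36,0,0,20,0,0,0],
  [0.36,0,0,20,0,0,0],
])

```text
time: 28.22
eef_pos: [0.5248, -0.1703, 0.2208]
ee_rot: [-0.0, 0.996, 0.094, -0.002]
wrist_force: [0.1, 0.0, -1.6]
gripper_width: 0.0308
```

Run:
```python
from h import *
s=sense();p=s["eef_pos"];print(p,s["ee_rot"],s["wrist_force"])
c=cam("wrist"); d=cam("scene")
cv2.imwrite("pics/w10.png",np.vstack([np.hstack([cv2.resize(c[0][100:280,160:340],(300,300),interpolation=2),cv2.resize(d[0][200:270,130:200],(300,300),interpolation=2)]),cv2.resize(d[0][60:260,100:300],(600,300),interpolation=2)]))
h=cv2.cvtColor(c[0],cv2.COLOR_BGR2HSV); m=cv2.inRange(h,(0,130,70),(8,255,255))|cv2.inRange(h,(172,130,70),(180,255,255))
k,l,st,ce=cv2.connectedComponentsWithStats(m); i=1+st[1:,4].argmax(); print("knob",st[i],ce[i],[ray(c,*ce[i],z) for z in (.05,.055,.06)])
```

```text
[ 0.52477537 -0.17029563  0.22082668] [-4.79592576e-04  9.95528417e-01  9.44476652e-02 -1.60630814e-03] [ 0.09793446  0.01512962 -1.61102194]
knob [244 165  12  16 152] [249.53289474 172.92763158] [array([ 0.524 , -0.1707,  0.05  ]), array([ 0.5251, -0.1705,  0.055 ]), array([ 0.5261, -0.1703,  0.06  ])]
```

View pics/w10.png

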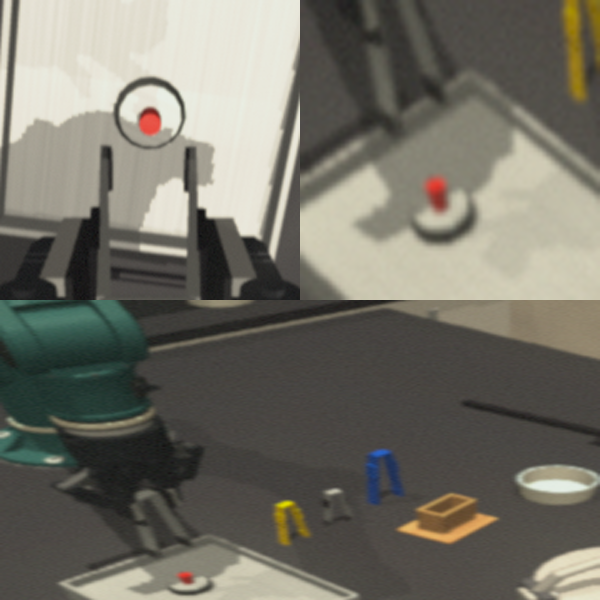

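The plug stands upright in the drain, centred in the ring: knob (249.5,173), ring about (250,167), consistent with the knob's height. The tongs are unchanged in the gripper, with jaw tips at the same pixels as before. Returning to the caddy.

Request:
servo_tool([
  [0.36,0,10,25,0,0,0.01],
  [0.36,3,30,15,0,0,0.01],
  [0.36,4,40,0,0,0,0],
  [0.36,4,45,0,0,0,0],
  [0.36,4,45,0,0,0,0],
])

```text
time: 28.95
eef_pos: [0.5402, -0.0018, 0.2635]
ee_rot: [0.002, 0.995, 0.099, 0.001]
wrist_force: [-0.0, 0.1, -1.3]
gripper_width: 0.031
```

Request:
servo_tool([
  [0.36,4,45,0,0,0,0],
  [0.36,3,40,0,0,0,0],
  [0.36,2,30,0,0,0,0],
  [0.36,0,10,0,0,0,0],
  [0.36,0,0,0,0,0,0],
])

```text
time: 29.58
eef_pos: [0.5473, 0.1306, 0.2622]
ee_rot: [0.001, 0.995, 0.102, -0.0]
wrist_force: [0.8, -1.6, -0.7]
gripper_width: 0.0313
```

Request:
servo_tool([
  [0.36,2,1,-20,0,0,0.004],
  [0.36,1,0,-25,0,0,0],
  [0.36,0,0,-20,0,0,0],
  [0.36,0,0,-5,0,0,0],
  [0.36,0,0,0,0,0,0],
])

```text
time: 30.2
eef_pos: [0.5512, 0.1209, 0.1909]
ee_rot: [0.004, 0.995, 0.098, 0.0]
wrist_force: [0.2, -0.6, -1.3]
gripper_width: 0.0307
```

Run:
```python
from h import *
s=sense();p=s["eef_pos"];print(p,s["ee_rot"])
c=cam("wrist","w11.png"); hsv=cv2.cvtColor(c[0],cv2.COLOR_BGR2HSV); k=cv2.inRange(hsv,(8,70,70),(28,255,255)); k[:,:150]=0;k[:,350:]=0;k[:100]=0;k[250:]=0
M=cv2.findNonZero(k); r=cv2.minAreaRect(M); print(r, proj(c,[.55,.1323,.006]),proj(c,[.55,.1323,.062]),cv2.boundingRect(k))
print(proj(c,[p[0],p[1],p[2]-.0964]))
```

```text
[0.55124834 0.12089824 0.19092178] [3.99788550e-03 9.95175777e-01 9.80264503e-02 6.63110078e-05]
((234.43470764160156, 168.32135009765625), (72.39741516113281, 94.22286224365234), 89.10482788085938) [235.65837384 168.50212745] [233.74993247 181.94514883] (187, 132, 95, 74)
[248.12360262 193.75919824]
```

Request:
servo_tool([
  [0.36,0,6,0,0.006,0,0.008],
  [0.36,0,4,0,0,0,0.004],
  [0.36,0,0,0,0,0,0],
  [0.36,0,0,0,0,0,0],
  [0.36,0,0,0,0,0,0],
])

```text
time: 30.88
eef_pos: [0.5528, 0.1323, 0.1936]
ee_rot: [0.0, 0.995, 0.105, 0.003]
wrist_force: [1.0, 0.6, -0.4]
gripper_width: 0.0308
```

Request:
servo_tool([
  [0.36,-1.5,0,-6,0,0.005,0],
  [0.36,-1,0,-8,0,0,0],
  [0.36,0,0,-8,0,0,0],
  [0.36,0,0,-4,0,0,0],
  [0.36,0,0,0,0,0,0],
])

```text
time: 31.5
eef_pos: [0.5495, 0.1318, 0.1649]
ee_rot: [0.0, 0.995, 0.104, -0.001]
wrist_force: [-0.6, 0.7, -0.4]
gripper_width: 0.031
```

Run:
```python
from h import *
s=sense();p=s["eef_pos"];print(p,s["ee_rot"])
c=cam("wrist","w12.png"); hsv=cv2.cvtColor(c[0],cv2.COLOR_BGR2HSV); k=cv2.inRange(hsv,(8,70,70),(28,255,255)); k[:,:150]=0;k[:,350:]=0;k[:80]=0;k[250:]=0
print(cv2.boundingRect(k)); print([proj(c,[.55,.1323,z]).round(1) for z in (.006,.062)], proj(c,[p[0],p[1],p[2]-.0964]))
g=cv2.cvtColor(c[0],cv2.COLOR_BGR2GRAY)
for v in (185,192,200,210): print(v,"".join("w" if k[v,u] else ("d" if g[v,u]<50 else ".") for u in range(190,310)))
```

```text
[0.54947391 0.13184419 0.16485718] [ 3.37571836e-04  9.94525142e-01  1.04494320e-01 -7.51531186e-04]
(196, 136, 104, 79)
[array([248.5, 174.4]), array([248.6, 190.5])] [249.11114186 193.65769882]
185 ........wwwwwwwwwwwwwwwwwwwwwwwwwwwwwwwwwwwwwwwwwwwwwwwwwwwwwwwwwwwwwwwwwwwwwwwwwwwwwwwwwwwwwwwwwwwwwwwwwwww............
192 ........wwwwwwwwwwwwwwwwwwwwww.....ddwwwwwwwwwwwwwwwwwwwwwwwwwwwwwwwwwwwwwwwwwwwwddddd..wwwwwwwwwwwwwwwwwwww............
200 .........wwwwwwwwwwwwwwwwwwwww......d.wwwwwwwwwwwwwwwwwwwwwwwwwwwwwwwwwwwwwwwwww.d......wwwwwwwwwwwwwwwwwww.............
210 .........wwwwwwwwwwwwwwwwwwwww.......wwwwwwwwwwwwwwwwwwwwwwwwwwwwwwwwwwwwwwwwwwww.......wwwwwwwwwwwwwwwwwww.............
```

Jaws mid u≈249 and plate mid u≈248, so they are aligned. Lowering into the caddy.

Request:
servo_tool([
  [0.36,0.5,0,-6,0,0,0],
  [0.36,0,0,-7,0,0,0],
  [0.36,0,0,-7,0,0,0],
  [0.36,0,0,-5,0,0,0],
  [0.36,0,0,0,0,0,0],
])

```text
time: 32.17
eef_pos: [0.5504, 0.132, 0.1385]
ee_rot: [0.0, 0.995, 0.104, -0.0]
wrist_force: [1.2, -0.3, -0.1]
gripper_width: 0.0311
```

Request:
servo_tool([
  [0.36,0,0,-7,0,0,0],
  [0.36,0,0,-8,0,0,0],
  [0.36,0,0,-8,0,0,0],
  [0.36,0,0,-6,0,0,0],
  [0.36,0,0,-2,0,0,0],
])

```text
time: 32.8
eef_pos: [0.5506, 0.132, 0.1054]
ee_rot: [0.0, 0.995, 0.105, -0.0]
wrist_force: [-0.7, -0.2, -0.4]
gripper_width: 0.031
```

Request:
servo_tool([
  [0.36,0,0,-1,0,0,0],
  [0.36,0,0,-1,0,0,0],
  [0.36,0,0,-1,0,0,0],
  [0.36,0,0,-0.5,0,0,0],
  [0.36,0,0,-0.5,0,0,0],
])

```text
time: 33.42
eef_pos: [0.5513, 0.1323, 0.1018]
ee_rot: [0.0, 0.995, 0.104, 0.001]
wrist_force: [-0.4, -0.4, 3.1]
gripper_width: 0.0309
```

It rests on the floor (+4 N). Opening gently.

Request:
servo_tool([
  [0.36,-0.5,0,0,0,0,0],
  [0.38,0,0,0,0,0,0],
  [0.4,0,0,0,0,0,0],
  [0.5,0,0,0,0,0,0],
  [0.6,0,0,0,0,0,0],
])

```text
time: 34.05
eef_pos: [0.551, 0.1324, 0.1021]
ee_rot: [-0.0, 0.995, 0.104, 0.001]
wrist_force: [0.3, -0.1, -0.6]
gripper_width: 0.0514
```

Request:
servo_tool([
  [0.65,0,0,0,0,0,0],
  [0.65,0,0,0,0,0,0],
  [0.65,0,0,8,0,0,0],
  [0.65,0,0,15,0,0,0],
  [0.65,0,0,20,0,0,0],
])

```text
time: 34.67
eef_pos: [0.5501, 0.1321, 0.1464]
ee_rot: [0.0, 0.995, 0.105, -0.0]
wrist_force: [0.9, -0.2, 0.6]
gripper_width: 0.0556
```

Request:
servo_tool([
  [0.65,0,0,30,0,0,0],
  [0.65,0,0,40,0,0,0],
  [0.65,0,0,40,0,0,0],
  [0.65,0,0,10,0,0,0],
  [0.65,0,0,0,0,0,0],
])

```text
time: 35.3
eef_pos: [0.5506, 0.1322, 0.2765]
ee_rot: [-0.0, 0.995, 0.104, 0.003]
wrist_force: [0.3, -0.0, -0.2]
gripper_width: 0.0552
```

Run:
```python
from h import *
s=sense();p=s["eef_pos"];print(p,s["wrist_force"],s["time"])
c=cam("wrist","w13.png"); d=cam("scene","s13.png");hsv=cv2.cvtColor(c[0],cv2.COLOR_BGR2HSV)
k=cv2.inRange(hsv,(0,0,100),(180,50,255)); u,v=proj(c,[.55,.1323,.138]).astype(int); w=np.zeros_like(k); w[v-35:v+35,u-35:u+35]=k[v-35:v+35,u-35:u+35]
n,l,st,ce=cv2.connectedComponentsWithStats(w); i=1+st[1:,4].argmax(); print("bow",st[i],ce[i],ray(c,*ce[i],.138),"expected px",u,v)
k=cv2.inRange(hsv,(8,70,70),(28,255,255)); k[:,:u-70]=0;k[:,u+70:]=0; print("wood",cv2.boundingRect(k))
h=cv2.cvtColor(d[0],cv2.COLOR_BGR2HSV); m=cv2.inRange(h,(0,130,70),(8,255,255))|cv2.inRange(h,(172,130,70),(180,255,255));m[:,:140]=0;m[:,190:]=0;m[:220]=0;print("plug knob scene",cv2.boundingRect(m))
def line(cc,x,y,zs): return [proj(cc,[x,y,z]).round(1) for z in zs]
print("axis scene",line(d,.55,.1323,(.062,.14)))
g=cv2.cvtColor(d[0],cv2.COLOR_BGR2HSV)
a,b=proj(d,[.55,.1323,.135]).astype(int)
print("row grey cols", [(v,np.where((g[v,a-12:a+13,1]<60)&(g[v,a-12:a+13,2]>85))[0]+a-12) for v in range(b-6,b+8,2)])
```

```text
[0.55058836 0.13223696 0.27645534] [ 0.25637584 -0.03924297 -0.23528346] 35.3
bow [235 168  28  24 471] [248.80679406 181.93630573] [0.5503 0.1324 0.138 ] expected px 248 182
wood (210, 129, 77, 59)
plug knob scene (160, 242, 4, 7)
axis scene [array([249., 196.]), array([248.7, 176.8])]
row grey cols [(172, array([], dtype=int64)), (174, array([], dtype=int64)), (176, array([246, 247, 248, 249, 250, 251, 252])), (178, array([244, 245, 246, 247, 248, 249, 250, 251, 252])), (180, array([244, 245, 246, 247, 248, 249, 250, 251])), (182, array([244, 245, 246, 247, 248, 249, 250, 251])), (184, array([245, 246, 247, 248, 249, 250, 251]))]
```

```bash
python3 -c "
from plant import sense,bot
print(bot.job_done(), sense()['time'])"
```

```text
the job is handed in; nothing more can be done
the job is handed in; nothing more can be done
```

I took the large grey tongs from the caddy, carried the plug in them to the drain and pressed it home. I then stood the tongs back in the caddy and handed the job in at about 35 s. The hand-in gives no verdict.

**Pressing:** the wrist read about 17–18.5 N downward for over 1.2 s, or roughly 18–20 N on the plug with tongs and plug weight. Readings came only at the end of each call, so I saw none above 23 N but cannot rule out a short peak. The plug's share of that load on the seal ring, as opposed to the seat, was not measured.

**Last checks:**
- **Plug:** after release it stood upright and centred in the ring. The scene view puts the knob about 25 mm above the hole's mouth against the 28 mm limit, but that height is only good to about 4 mm.
- **Tongs:** the bow was measured at (0.550, 0.132), within 1 mm of the caddy's centre, and looked upright. The gripper was clear of everything, with wrist force near 0.
- **Ramekin and bystanders:** the ramekin and everything else in frame looked undisturbed in the last picture I viewed, but I did not measure them again.

**What disagreed:** the tool crept up to 3 mm in +x while pressing, with 2–3 N of side force, and I corrected for it. The top view's drain estimate was about 10 mm off the other two in x and y, so I used the wrist and scene views, which agreed.

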